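# Roll a pylon tube into the V-block and bring it up to the end stop

### The arm

A 6-joint arm with a two-finger parallel gripper is mounted at the origin on the work surface. World frame = base frame: x ahead of the robot, y to its left, z up, the work surface at z = 0. Lengths are in m, angles in rad, forces in N, time in s.
With the tool pointing down it reaches from about 0.3 to 0.775 m from the base axis. Payload 14.6 kg.
Tool frame: the origin (TCP) lies at the very end of the fingers, on their centre line; the grasp point (between the pads) lies 19 mm behind it; y points along the fingers, z is the direction in which the jaws open and shut, and the axes are right-handed (so a half turn about y gives the same grasp; the last joint's range is limited). The gripper opens to 94 mm and grips with 3 to 60 N. Pads are 16 mm wide; open, the fingers measure 119 mm over their backs; the gripper's body (75 mm by 177 mm) begins 78 mm behind the grasp point.
Start: joints at [1.224, 0.3, 1.521, -0, 1.321, -0.067], TCP at [0.152, 0.529, 0.205] pointing down, gripper open.
Joint ranges: [-3.03, 3.03], [-0.79, 2.21], [0.23, 2.52], [-1.04, 4.18], [0, 3.07], [-2.55, 2.55]. Speed limits (rad/s): [2.22, 2.22, 2.57, 3.14, 3.14, 3.14].

### API

Orientations are given as [roll, pitch, yaw] about the fixed x, y, z axes, in that order (R = Rz(yaw) Ry(pitch) Rx(roll)).
In Python, from station import get_obs, camera, hand_in, masks_of gives the robot as it stands.
- The arm moves only by the shell command python3 -m jog 'ROWS' [FORCE]. ROWS is text: rows parted by semicolons, each of 7 numbers parted by spaces: the shift along the world's x, y, z in mm, then the turn, a rotation vector about the world's x, y, z in degrees, then the closure, from 0 (fully open) to 1 (shut). A call has 1 to 10 rows; each row is the pose to reach, as a shift and turn from the pose measured when the call began; what a row does not reach only later rows make up. A row lasts 1/12 s, in which the tool goes at most 41.7 mm and 7.16 degrees, less where a joint would pass 70% of its speed; a pose out of reach is approached as far as the arm can. A call with a gripper value outside its range is refused whole. The fingers move at their own pace and stop on an object; FORCE is the grip in N (left out, the last holds). Time passes only in rows, so rows that repeat a pose let the fingers close. It gives the time, the measured TCP pose, the force and the opening at its end, in the units of the state.
- get_obs(): the state, without advancing time (a new reading comes with each control period).
- camera(name): name is "scene" or "top"; returns a dict with "img" (480x640x3 uint8, red, green, blue), "range_z" (480x640 float32, m along the optical axis (not along the pixel's ray), 0 where there is no reading), "fx", "fy", "cx", "cy" (pixels), "rvec" (rotation vector, rad) and "tvec" (3), from world to camera coordinates, as OpenCV has them. Camera axes: x right, y down, z forward; pixel columns grow to the right and rows downward; lengths in m; the calibration is good to about 2 mm. A picture is of the moment at which its call begins.
- hand_in(): hands the job in, once; it reports no verdict.
Trained networks look in the newest picture that a camera, given by its name, has taken for a name from the list of things; names that differ only in an ending like _2 or _b are one class to them, and where a whole thing is asked for, a point or a joint stands for the part that bears it (a point fixed in the world has none). Each returns a list of dicts, best first, with "conf" (0 to 1); they miss things now and then, are a little off and sometimes report something else, mostly with a low value. They report only what shows in the picture. A call takes as long as a camera call. They do not tell look-alikes from the thing itself.
- masks_of(thing, camera): "mask" (480x640 bool, what is visible of it) and "extent" ([left, top, right, bottom] in pixels, round what is visible of it).
The state is a dict: "time_s": time; "qpos": joint angles; "joint_vel": joint speeds; "tau": joint torques, N m; "ee_pos": TCP position; "eef_rot": TCP orientation; "force": force on the tool from outside, world axes, zero at the start; "moment": the same for the moment, N m; "grip_width": finger opening in m.
Only numpy, scipy, OpenCV 4.12 (cv2) and the standard library are available. Lean on these libraries where they do the work, as an engineer would, in place of code of your own. Each camera call takes 0.05 s, during which the arm holds its last target.

### The job

Set the aluminium pylon tube up for marking its cut length: roll it along the bench by its side, up the lead-in ramp and into the V-block so that it settles down in the groove, and nudge its free end until the other end rests against the end stop. Push it gently with the fingers: do not grip it or lift it. Leave the knee housing, the pivot block and the snubber sleeve where they stand.

Things in the scene. Friction and masses are not known exactly. Their poses are not given: they have to be found in the camera images.
- tube: Bare aluminium tube, 34 mm outside diameter, 240 mm long, about 0.19 kg, lying on the bench on the ramp side of the V-block. Origin at its centre, on the axis. Its y axis runs along the tube; x and z turn as it rolls. At the start 130 to 170 mm from the groove line, up to 0.15 rad off parallel to it, its end 35 to 60 mm short of the stop along the groove. It may roll on a little when let go.
- vblock: Low steel V-block bolted to the bench, 220 mm long along its y. Origin on the bench under the groove line, half-way along; x across the groove away from the ramp, z up. A ramp rises from the bench at x = -70 mm to the near lip at x = -13 mm, 11.5 mm high. Groove flanks slope 30 degrees, meet at x = 0, 4 mm up; far flank up to x = +30 mm, 21.3 mm high; level land to x = +44 mm.
- v_stop (a point): Point on the face of the end stop, above the groove line, 23.6 mm above the bench; axes as the V-block's. The stop is an upright aluminium plate across the +y end of the groove: 74 mm wide (x -30 to +44 mm), 52 mm high, 12 mm thick, face towards -y. The groove's other end, 220 mm from the face, is open.
- v_home (a point): Where the tube's centre lies when the tube is settled in the groove with its end touching the stop: on the groove line, 120 mm from the stop face, 23.6 mm above the bench; axes as the V-block's. Its free end then stands 20 mm out of the block's open end.
- knee_housing: Carbon knee axle housing, a clevis on a 56 x 60 mm foot, 82 mm high, loose, standing beyond the end stop. Origin at the centre of its underside. Not part of the job.
- pivot_block: Stainless pivot bolt block, 36 x 44 mm, 30 mm high, its bolt sticking out 14 mm at one side and 6 mm at the other, loose, behind the V-block's back. Origin at the centre of its underside. Not part of the job.
- snubber: Red nylon snubber sleeve, a thick ring standing on end, 38 mm diameter, 42 mm high, light and loose, on the bench beside the tube's path at the stop end. Origin at the centre of its underside. Not part of the job.
Not all that is in view belongs to the job. Of the things like the tube, leave any that is green; of the rest the larger one is meant.

How it is judged:
By the outcome, as a careful person would: the job done as asked, in the order asked, and still so for the second after the job is handed in, with the robot touching nothing.
It also fails if it takes over 53 s, if anything falls off the work surface, if the arm or the gripper's body presses on something with over 40 N, if the wrist force passes 120 N, or if a joint passes its speed limit or range.

## Working session

There is one attempt and no reset: what is moved stays moved. The work goes in short steps, Python scripts to look and compute and a shell command to move; the robot and the scene stay as the last step left them, time stands still between calls to the robot, and variables do not carry over. Pictures are saved under pics/ and viewed, and the job is handed in when it is done.

```bash
mkdir -p pics; ls
python3 - <<'E'
from station import *
import cv2,numpy as np
o=get_obs();print(o)
for n in ("scene","top"):
    c=camera(n);cv2.imwrite(f"pics/{n}0.png",c["img"][:,:,::-1])
    print(n,c["fx"],c["cx"],c["cy"],c["rvec"],c["tvec"])
    for t in ("tube","vblock","v_stop","knee_housing","pivot_block","snubber"):
        for m in masks_of(t,n): print(t,round(m["conf"],2),m["extent"],m["mask"].sum())
E
```

```text
pics
{'time_s': 0.0, 'qpos': array([ 1.22439297e+00,  3.00431798e-01,  1.52155549e+00,  1.56939978e-06,
        1.32069107e+00, -6.66052338e-02]), 'joint_vel': array([-7.45475118e-04, -8.41141959e-05,  1.03487196e-03,  2.55742115e-03,
        1.55213825e-03,  9.63911737e-04]), 'tau': array([ 1.04233102e-03, -5.31808162e+01, -3.52736378e+01,  7.08569144e-02,
        2.43532076e-02, -1.02322247e-04]), 'ee_pos': array([0.15180924, 0.52837463, 0.20491871]), 'eef_rot': array([-1.57187953e+00,  7.37774826e-05, -2.79798555e-01]), 'force': array([-0.29346638,  0.35593918, -0.08862911]), 'moment': array([ 0.00688887,  0.03761523, -0.00074839]), 'grip_width': 0.09411941894069237}
scene 481.8223363439353 321.85682703916757 237.8492196306213 [ 0.93484255  2.68880114 -0.7818598 ] [ 0.43758994 -0.2688628   1.25846205]
tube 0.98 [290.7, 187.2, 379.4, 263.0] 1601
tube 0.75 [219.4, 119.5, 296.1, 178.7] 1188
tube 0.71 [327.3, 134.3, 383.5, 181.6] 632
vblock 0.78 [257.8, 235.1, 375.8, 341.4] 5867
v_stop 0.57 [260.4, 229.3, 372.3, 344.6] 5739
knee_housing 0.59 [372.5, 334.3, 417.2, 380.8] 1235
pivot_block 0.83 [236.3, 273.4, 266.4, 302.8] 523
snubber 0.68 [402.8, 282.5, 422.9, 309.7] 416
snubber 0.2 [373.0, 335.4, 416.1, 382.1] 1253
top 453.58157098709205 318.47202801515067 242.05077533440914 [ 2.17521151 -2.15574082  0.15206751] [0.00565471 0.58260592 0.90786406]
tube 0.72 [352.6, 354.6, 435.6, 373.6] 1064
tube 0.71 [276.6, 269.0, 392.0, 296.0] 1984
tube 0.68 [420.7, 264.2, 535.9, 304.0] 2015
vblock 0.98 [224.9, 197.9, 355.4, 263.9] 6283
vblock 0.55 [276.7, 271.1, 390.8, 297.3] 1707
v_stop 0.55 [227.1, 195.7, 355.8, 265.1] 6434
knee_housing 0.93 [163.2, 212.7, 205.2, 246.0] 1025
pivot_block 0.58 [315.6, 164.1, 345.0, 187.9] 496
snubber 0.76 [208.4, 280.9, 230.4, 298.2] 220
snubber 0.71 [162.0, 212.0, 207.2, 244.2] 968
```

View pics/scene0.png

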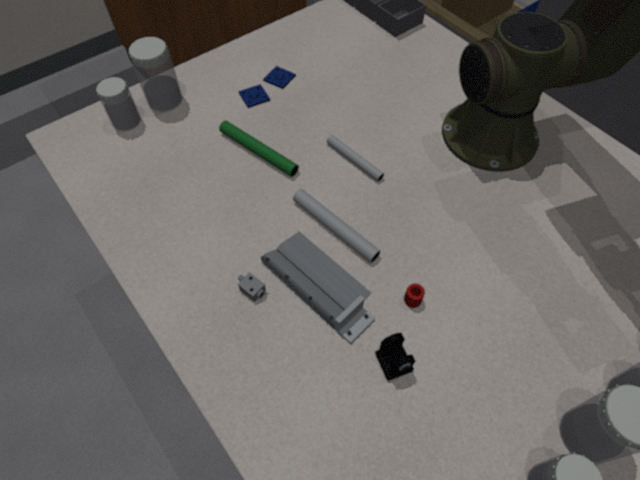

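View pics/top0.png

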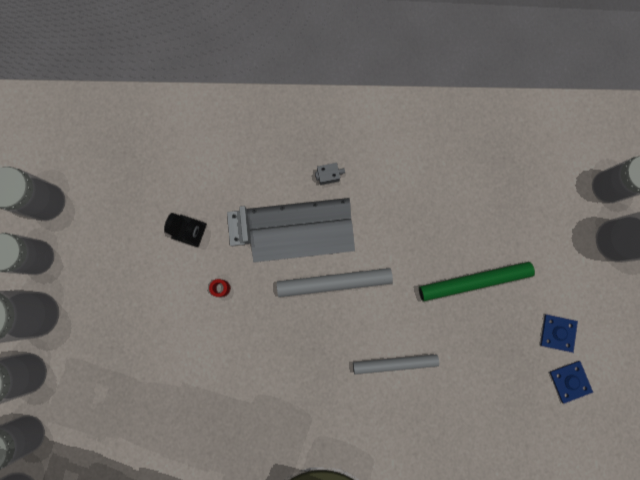

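Candidates for the tube in top: green (477,281), thin grey (395,364) and thick grey (333,283). I choose the thick grey one. Next I measure it and take a close crop.

```bash
cat > h.py <<'E'
from station import *
import cv2,numpy as np
def cloud(c):
    R=cv2.Rodrigues(np.array(c["rvec"],float))[0];t=np.array(c["tvec"],float).reshape(3)
    z=c["range_z"];v,u=np.mgrid[:480,:640]
    P=np.stack([(u-c["cx"])/c["fx"]*z,(v-c["cy"])/c["fy"]*z,z],-1)
    W=(P-t)@R; W[z==0]=np.nan
    return W
def proj(c,p):
    return cv2.projectPoints(np.array(p,float).reshape(-1,3),np.array(c["rvec"],float),np.array(c["tvec"],float),np.array([[c["fx"],0,c["cx"]],[0,c["fy"],c["cy"]],[0,0,1]]),None)[0].reshape(-1,2)
def axis(P):
    # top pts of object -> PCA in xy
    xy=P[:,:2];m=xy.mean(0);d=np.linalg.svd(xy-m,full_matrices=False)[2][0]
    if d[1]<0:d=-d
    s=(xy-m)@d;w=(xy-m)@np.array([-d[1],d[0]])
    lo,hi=np.percentile(s,[.5,99.5]);wl,wh=np.percentile(w,[2,98])
    return m+d*(lo+hi)/2,np.arctan2(d[1],d[0]),hi-lo,wh-wl
E
python3 - <<'E'
from h import *
for n in ("top","scene"):
    c=camera(n);W=cloud(c)
    print(n,"bench z",np.nanmedian(W[300:340,250:330,2]))
    for t in ("tube","vblock","knee_housing","pivot_block","snubber"):
        for m in masks_of(t,n):
            if m["conf"]<.5: continue
            k=m["mask"]&np.isfinite(W[...,0]);P=W[k];P=P[P[:,2]>.006] if t!="vblock" else P
            a=axis(P);print(t,np.round(a[0],4),"ang",round(np.degrees(a[1]),2),"L,w",np.round(a[2:],4),"z",np.round(np.percentile(P[:,2],[5,50,98]),4))
    if n=="top":
        cr=c["img"][180:310,190:410];cv2.imwrite("pics/crop.png",cv2.resize(cr,None,fx=3.6,fy=3.6,interpolation=cv2.INTER_CUBIC)[:,:,::-1])
        z=W[...,2]
        for col in (260,290,320,345): print(col,[(r,int(1000*W[r,col,0]),int(1000*z[r,col])) for r in range(194,300,4)])
E
```

```text
top bench z 0.0001737264628615586
tube [ 0.3335 -0.1498] ang 95.63 L,w [0.1742 0.0234] z [0.0162 0.0233 0.0276]
tube [ 0.5043 -0.3208] ang 103.07 L,w [0.2384 0.0315] z [0.0224 0.0317 0.0366]
tube [ 0.499  -0.0232] ang 97.18 L,w [0.2373 0.0324] z [0.0223 0.0316 0.0363]
vblock [0.6112 0.0704] ang 93.43 L,w [0.2625 0.1098] z [0.0013 0.0091 0.051 ]
knee_housing [0.6051 0.2871] ang 70.44 L,w [0.0594 0.0515] z [0.0132 0.0453 0.0826]
pivot_block [ 0.7318 -0.0118] ang 102.29 L,w [0.0606 0.0346] z [0.0161 0.029  0.0327]
snubber [0.4857 0.2141] ang 80.26 L,w [0.0342 0.0349] z [0.012  0.0404 0.0454]
260 [(194, 691, -1), (198, 682, 1), (202, 673, 1), (206, 665, -1), (210, 652, 19), (214, 643, 19), (218, 634, 18), (222, 627, 10), (226, 619, 8), (230, 611, 6), (234, 601, 11), (238, 593, 11), (242, 584, 8), (246, 576, 4), (250, 567, 6), (254, 559, 3), (258, 551, 2), (262, 542, 1), (266, 534, -1), (270, 525, -1), (274, 516, 1), (278, 508, 0), (282, 499, 0), (286, 491, 0), (290, 482, -2), (294, 474, 0), (298, 466, -1)]
290 [(194, 692, -2), (198, 683, 0), (202, 674, 0), (206, 660, 22), (210, 652, 21),
[... 1009 characters left out ...]
561, 0), (258, 553, 0), (262, 544, -1), (266, 535, 3), (270, 527, 0), (274, 517, 25), (278, 508, 32), (282, 500, 35), (286, 492, 30), (290, 484, -1), (294, 475, 0), (298, 467, 0)]
scene bench z 0.00029816404075144385
tube [ 0.509  -0.0229] ang 97.45 L,w [0.239  0.0293] z [0.0157 0.0306 0.0363]
tube [ 0.5146 -0.3214] ang 103.54 L,w [0.2403 0.029 ] z [0.0141 0.0302 0.0365]
vblock [0.6198 0.0699] ang 91.91 L,w [0.2663 0.1158] z [0.0016 0.0095 0.0518]
knee_housing [0.6168 0.2866] ang 70.39 L,w [0.0587 0.0504] z [0.0128 0.0369 0.0825]
pivot_block [ 0.7408 -0.0111] ang 103.62 L,w [0.0608 0.0347] z [0.0131 0.0291 0.0335]
snubber [0.4906 0.215 ] ang 27.24 L,w [0.0363 0.0337] z [0.0105 0.036  0.0444]
```

View pics/crop.png

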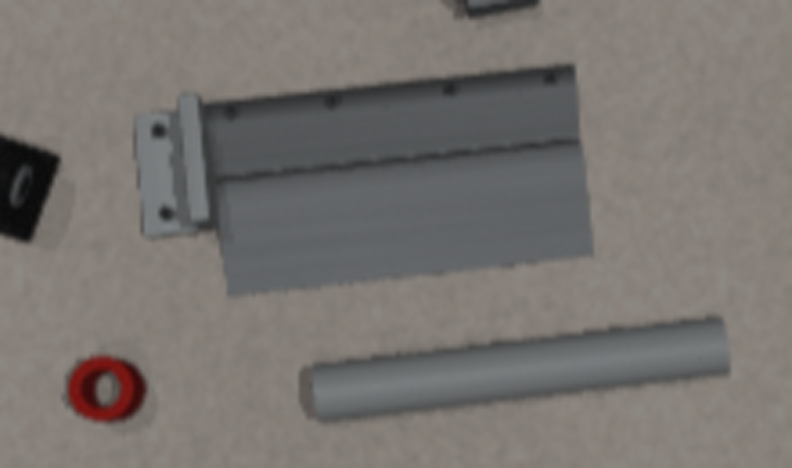

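```bash
cat >> h.py <<'E'
from scipy.optimize import least_squares
def fit_tube(W,mask,zc=None,r=.017):
    P=W[mask&np.isfinite(W[...,0])];P=P[P[:,2]>.008]
    a0=axis(P)
    def res(p):
        d=np.array([np.cos(p[1]),np.sin(p[1])]);n=np.array([-d[1],d[0]])
        w=(P[:,:2]-a0[0])@n-p[0]
        return np.hypot(w,P[:,2]-(r if zc is None else zc))-r
    s=least_squares(res,[0,a0[1]],loss="soft_l1",f_scale=.002)
    d=np.array([np.cos(s.x[1]),np.sin(s.x[1])]);n=np.array([-d[1],d[0]])
    t=(P[:,:2]-a0[0])@d;lo,hi=np.percentile(t,[.5,99.5])
    return a0[0]+n*s.x[0]+d*(lo+hi)/2,s.x[1],hi-lo,np.sqrt(np.mean(s.fun**2))
def prof(x):
    return np.interp(x,[-.2,-.07,-.013,0,.030,.044,.0441,.2],[0,0,.0115,.004,.0213,.0213,0,0])
def fit_v(W,mask):
    k=cv2.dilate(mask.astype(np.uint8),np.ones((9,9)))>0
    P=W[k&np.isfinite(W[...,0])]
    st=P[P[:,2]>.045]
    c0=np.median(st[:,:2],0)
    Q=P[P[:,2]<.03]
    def res(p):
        d=np.array([-np.sin(p[1]),np.cos(p[1])]);e=np.array([d[1],-d[0]]) # e: +x of block
        q=Q[:,:2]-c0;x=q@e-p[0];y=q@d
        return (Q[:,2]-prof(x))*((y<-.02)&(y>-.21))
    best=min((least_squares(res,[x0,y0],loss="soft_l1",f_scale=.002,diff_step=1e-3,x_scale=[.01,.05]) for x0 in (-.01,0,.01) for y0 in (0,.05,.1)),key=lambda s:s.cost)
    p=best.x;d=np.array([-np.sin(p[1]),np.cos(p[1])]);e=np.array([d[1],-d[0]])
    ys=(st[:,:2]-c0)@d;xs=(st[:,:2]-c0)@e-p[0]
    lo,hi=np.percentile(ys,[3,97])
    return c0+e*p[0],p[1],(lo,hi),np.percentile(xs,[2,98]),c0+e*p[0]+d*(hi-.012),np.sqrt(np.mean(best.fun**2))
E
python3 - <<'E'
from h import *
for n in ("top","scene"):
    c=camera(n);W=cloud(c)
    R=cv2.Rodrigues(c["rvec"])[0];print(n,"cam at",-R.T@c["tvec"])
    for m in masks_of("tube",n)[:3]: 
        f=fit_tube(W,m["mask"]);print(m["conf"],np.round(f[0],4),np.round(f[1:],4))
    f=fit_v(W,masks_of("vblock",n)[0]["mask"]);print("v",[np.round(x,4) for x in f])
E
```

```text
top cam at [0.46627063 0.02621783 0.97241098]
0.84 [ 0.3203 -0.1514] [1.6683 0.1723 0.0063]
0.66 [ 0.5039 -0.3207] [1.7989 0.2375 0.0018]
0.58 [ 0.4994 -0.0231] [1.6977e+00 2.3750e-01 1.3000e-03]
v [array([0.6107, 0.1645]), np.float64(0.1191), array([-0.0055,  0.0059]), array([-0.0292,  0.0415]), array([0.6114, 0.1584]), np.float64(0.0016)]
scene cam at [0.90818138 0.43269513 0.91404617]
0.72 [ 0.3276 -0.1524] [1.6761 0.1748 0.0052]
0.68 [ 0.5028 -0.0225] [1.6984 0.2364 0.002 ]
0.62 [ 0.508 -0.323] [1.7991 0.2398 0.0024]
v [array([0.6143, 0.1642]), np.float64(0.1163), array([-0.0062,  0.0055]), array([-0.0277,  0.0431]), array([0.6151, 0.1577]), np.float64(0.0031)]
```

Groove line passes through the stop-face point (.613, .158) at yaw 0.118. The tube is at (.501, -.023), yaw 0.127, so it is 132 mm from the groove and 46.6 mm short of the stop, which agrees with the task. I'll push with the open fingers straddling the tube's middle, jaw axis parallel to the groove.

```bash
python3 -m jog '150 -280 -30 0 0 11 0;150 -280 -30 0 0 11 0;150 -280 -30 0 0 11 0;299 -557 -80 0 0 22.8 0;299 -557 -80 0 0 22.8 0;299 -557 -80 0 0 22.8 0;299 -557 -80 0 0 22.8 0;299 -557 -80 0 0 22.8 0;299 -557 -80 0 0 22.8 0;299 -557 -80 0 0 22.8 0' 5
```

```text
time_s: 2.43
ee_pos: [0.3459, 0.1664, 0.1555]
eef_rot: [-1.571, -0.001, 0.118]
force: [1.1, 1.6, -0.0]
grip_width: 0.094
```

```bash
python3 -m jog '102 -195 -30 0 0 0 0;102 -195 -30 0 0 0 0;102 -195 -30 0 0 0 0;102 -195 -30 0 0 0 0;102 -195 -30 0 0 0 0;102 -195 -30 0 0 0 0;102 -195 -30 0 0 0 0;102 -195 -30 0 0 0 0;102 -195 -30 0 0 0 0;102 -195 -30 0 0 0 0'
```

```text
time_s: 3.27
ee_pos: [0.4476, -0.0276, 0.1258]
eef_rot: [-1.571, -0.001, 0.12]
force: [0.8, -0.3, 0.7]
grip_width: 0.0936
```

```bash
python3 -m jog '0 0 -40 0 0 0 0;0 0 -75 0 0 0 0;0 0 -95 0 0 0 0;0 0 -109 0 0 0 0;0 0 -109 0 0 0 0;0 0 -109 0 0 0 0'
python3 - <<'E'
from h import *
for n in ("top","scene"):
    c=camera(n);cv2.imwrite(f"pics/{n}1.png",c["img"][:,:,::-1])
E
```

```text
time_s: 3.77
ee_pos: [0.4474, -0.0269, 0.0171]
eef_rot: [-1.57, -0.001, 0.121]
force: [0.2, 0.7, 0.5]
grip_width: 0.0941
```

View pics/scene1.png

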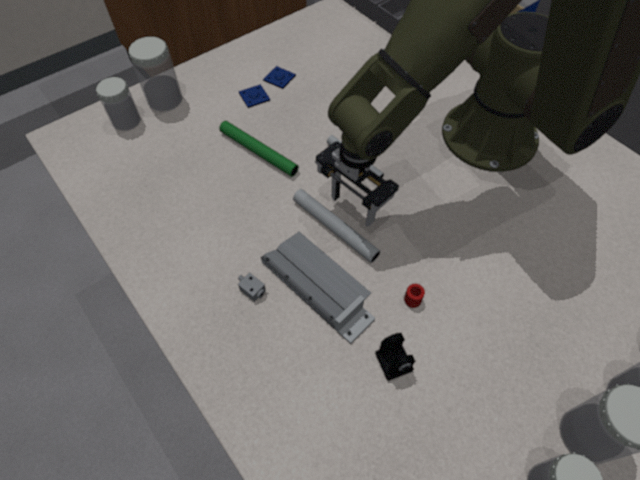

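Scene picture: both fingers stand behind the tube's middle, at (335,190) and (370,215), clear of it. Starting the slow push.

```bash
python3 -m jog '8 1 -1 0 0 0 0;14 1.7 -1 0 0 0 0;18 2.1 -1 0 0 0 0;21 2.5 -1 0 0 0 0;24 2.8 -1 0 0 0 0;27 3.2 -1 0 0 0 0;30 3.5 -1 0 0 0 0;33 3.9 -1 0 0 0 0;36 4.3 -1 0 0 0 0;39 4.6 -1 0 0 0 0'
python3 -m jog '4 0.5 0 0 0 0 0;8 0.9 0 0 0 0 0;12 1.4 0 0 0 0 0;16 1.9 0 0 0 0 0;20 2.4 0 0 0 0 0;24 2.8 0 0 0 0 0;28 3.3 0 0 0 0 0;32 3.8 0 0 0 0 0;35 4.1 0 0 0 0 0;38 4.5 0 0 0 0 0'
python3 - <<'E'
from h import *
for n in ("top","scene"):
    c=camera(n);cv2.imwrite(f"pics/{n}2.png",c["img"][:,:,::-1])
    W=cloud(c)
    for m in masks_of("tube",n)[:4]: 
        f=fit_tube(W,m["mask"]);print(n,m["conf"],np.round(f[0],4),np.round(f[1:],4))
E
```

```text
time_s: 4.7
ee_pos: [0.4875, -0.0226, 0.0171]
eef_rot: [-1.571, -0.003, 0.121]
force: [-1.0, -0.4, 0.4]
grip_width: 0.0935
time_s: 5.53
ee_pos: [0.5259, -0.0181, 0.017]
eef_rot: [-1.571, -0.003, 0.121]
force: [-0.3, 0.3, -0.0]
grip_width: 0.0944
top 0.9 [ 0.3244 -0.1866] [1.6696 0.1023 0.018 ]
top 0.74 [ 0.5041 -0.3213] [1.7994 0.2391 0.0018]
top 0.65 [ 0.5498 -0.0162] [1.6946e+00 2.3890e-01 1.4000e-03]
scene 0.84 [ 0.508  -0.3225] [1.7973 0.2389 0.002 ]
scene 0.7 [ 0.5556 -0.0167] [1.6967 0.238  0.0019]
scene 0.5 [ 0.3214 -0.0888] [1.7304 0.0473 0.0045]
```

View pics/scene2.png

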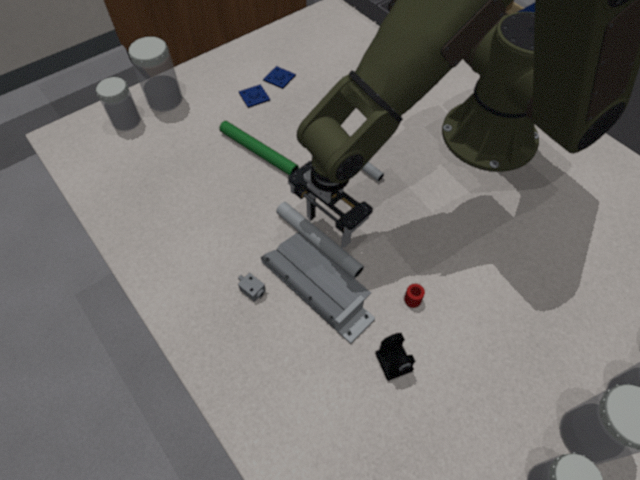

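View pics/top2.png

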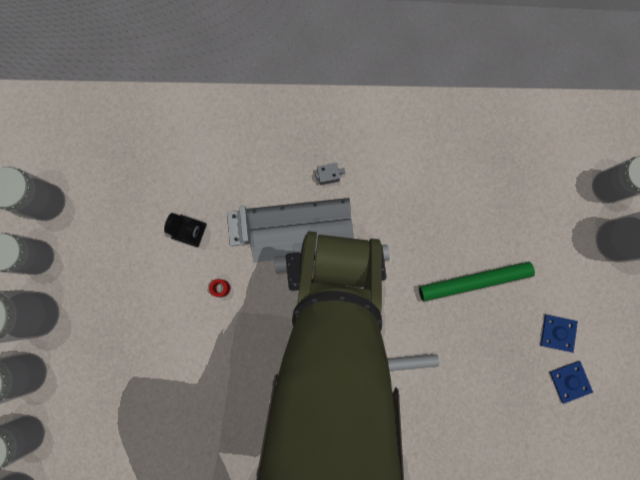

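The tube lies parallel against the fingers at the ramp's foot. On up the ramp, fingertips a few mm higher.

```bash
python3 -m jog '3 0.4 0.5 0 0 0 0;7 0.8 1 0 0 0 0;11 1.3 1.5 0 0 0 0;15 1.8 2 0 0 0 0;19 2.2 2.5 0 0 0 0;23 2.7 3 0 0 0 0;27 3.2 3 0 0 0 0;31 3.7 3 0 0 0 0;35 4.1 3 0 0 0 0;38 4.5 3 0 0 0 0'
python3 -m jog '3 0.4 0 0 0 0 0;6 0.7 0 0 0 0 0;9 1.1 0 0 0 0 0;11 1.3 0 0 0 0 0;13 1.5 0 0 0 0 0;15 1.8 0 0 0 0 0;15 1.8 0 0 0 0 0'
python3 - <<'E'
from h import *
for n in ("top","scene"):
    c=camera(n);cv2.imwrite(f"pics/{n}3.png",c["img"][:,:,::-1])
    W=cloud(c)
    for m in masks_of("tube",n)[:4]: 
        f=fit_tube(W,m["mask"],zc=.027);print(n,m["conf"],np.round(f[0],4),np.round(f[1:],4))
E
```

```text
time_s: 6.57
ee_pos: [0.5639, -0.0136, 0.0199]
eef_rot: [-1.571, -0.003, 0.121]
force: [-1.3, 0.1, 0.0]
grip_width: 0.094
time_s: 7.15
ee_pos: [0.5793, -0.0117, 0.02]
eef_rot: [-1.571, -0.003, 0.121]
force: [-0.2, 0.4, 0.6]
grip_width: 0.0938
top 0.95 [ 0.3372 -0.192 ] [1.1153 0.0798 0.0078]
top 0.8 [ 0.6035 -0.0095] [1.6936 0.2379 0.0017]
top 0.61 [ 0.5006 -0.322 ] [1.7884 0.2387 0.0073]
top 0.3 [0.4854 0.2138] [-0.1815  0.0362  0.0038]
scene 0.9 [ 0.606  -0.0108] [1.6914 0.2384 0.0022]
scene 0.67 [ 0.3424 -0.1506] [1.4631 0.1723 0.0169]
scene 0.62 [ 0.5056 -0.328 ] [1.7922 0.231  0.006 ]
```

View pics/scene3.png

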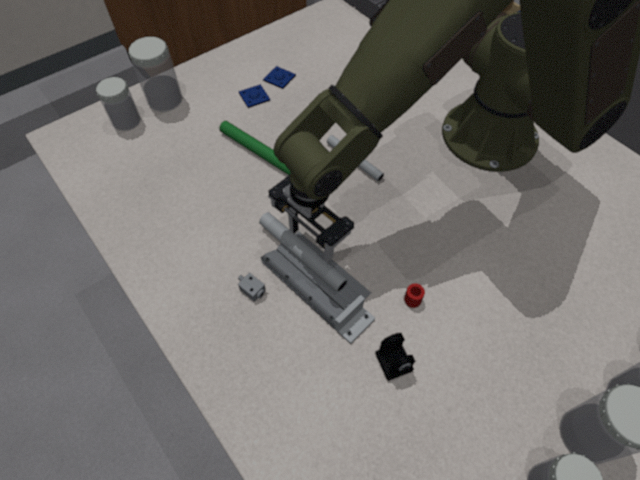

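The tube is on the ramp about 28 mm short of the groove line, still parallel to it. Next, slowly over the lip.

```bash
python3 -m jog '2 0.2 0 0 0 0 0;4 0.5 0 0 0 0 0;6 0.7 0 0 0 0 0;8 0.9 0 0 0 0 0;10 1.2 0 0 0 0 0;12 1.4 0 0 0 0 0;14 1.7 0 0 0 0 0;16 1.9 0 0 0 0 0;18 2.1 0 0 0 0 0;18 2.1 0 0 0 0 0'
python3 - <<'E'
from h import *
for n in ("top","scene"):
    c=camera(n);cv2.imwrite(f"pics/{n}4.png",c["img"][:,:,::-1])
    W=cloud(c)
    for m in masks_of("tube",n)[:4]: 
        f=fit_tube(W,m["mask"],zc=.0236);print(n,m["conf"],np.round(f[0],4),np.round(f[1:],4))
        P=W[m["mask"]&np.isfinite(W[...,0])];print(np.percentile(P[:,2],[50,90,97]))
E
```

```text
time_s: 8.18
ee_pos: [0.5972, -0.0096, 0.0199]
eef_rot: [-1.571, -0.003, 0.121]
force: [1.1, -0.9, -0.3]
grip_width: 0.0943
top 0.87 [ 0.5032 -0.3209] [1.7987 0.2382 0.0051]
[0.03106425 0.03481163 0.03622503]
top 0.86 [ 0.3411 -0.1825] [1.1366 0.104  0.033 ]
[0.0231754  0.02626775 0.02723212]
top 0.58 [ 0.6329 -0.0068] [1.6905 0.2389 0.0078]
[0.03938618 0.04259669 0.04370324]
scene 0.83 [ 0.5152 -0.3646] [1.7958 0.1574 0.0046]
[0.02990646 0.03463798 0.03586846]
scene 0.71 [ 0.6337 -0.0076] [1.6929 0.239  0.002 ]
[0.03826633 0.04185784 0.04303682]
scene 0.63 [ 0.3579 -0.1484] [1.6826 0.1744 0.0054]
[0.02135875 0.02497923 0.0261171 ]
```

View pics/scene4.png

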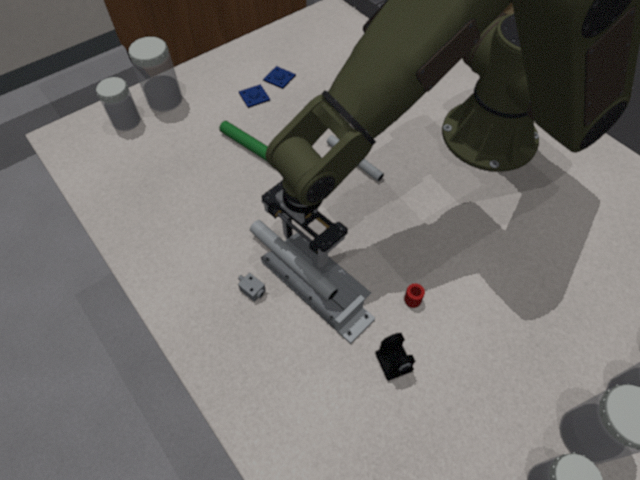

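The tube is settled: centre within 1 mm of the groove line, top at 41 mm (expected 40.6), and 46 mm short of the stop. I'll back off, lift, go round to the free end and close the fingers.

```bash
python3 -m jog '-10 -1.2 0 0 0 0 0;-20 -2.4 0 0 0 0 0;-20 -2.4 30 0 0 0 0;-20 -2.4 65 0 0 0 0.5;-10 -30 80 0 0 0 1;10 -65 80 0 0 0 1;30 -100 80 0 0 0 1;45 -130 80 0 0 0 1;54 -152 80 0 0 0 1;54 -152 80 0 0 0 1' 5
python3 -m jog '0 0 0 0 0 0 1;0 0 -5 0 0 0 1;0 0 -10 0 0 0 1' 5
python3 - <<'E'
from h import *
for n in ("top","scene"):
    c=camera(n);cv2.imwrite(f"pics/{n}5.png",c["img"][:,:,::-1])
    W=cloud(c)
    for m in masks_of("tube",n)[:4]: 
        f=fit_tube(W,m["mask"],zc=.0236);print(n,m["conf"],np.round(f[0],4),np.round(f[1:],4))
E
```

```text
time_s: 9.22
ee_pos: [0.6514, -0.1659, 0.0994]
eef_rot: [-1.572, -0.003, 0.117]
force: [-0.5, 0.3, 0.0]
grip_width: 0.051
time_s: 9.47
ee_pos: [0.6512, -0.1651, 0.0892]
eef_rot: [-1.572, -0.003, 0.118]
force: [-0.4, 0.6, -0.2]
grip_width: 0.0306
top 0.76 [ 0.5176 -0.3886] [1.7867 0.1029 0.0052]
top 0.72 [ 0.6308 -0.0049] [1.6909e+00 2.2920e-01 1.4000e-03]
scene 0.97 [ 0.6346 -0.0077] [1.6921 0.2391 0.0022]
scene 0.91 [ 0.3422 -0.1493] [1.9219 0.1719 0.0081]
scene 0.84 [ 0.4959 -0.2824] [1.797 0.156 0.005]
```

View pics/scene5.png

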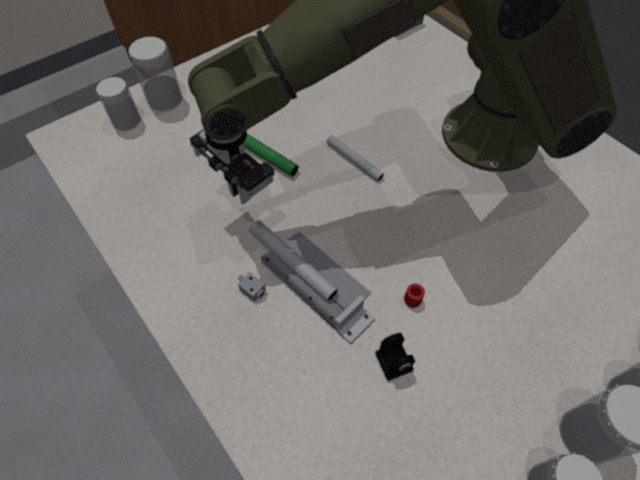

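```bash
python3 -m jog '0 0 -10 0 0 0 1;0 0 -15 0 0 0 1;0 0 -15 0 0 0 1;0 0 -30 0 0 0 1;0 0 -50 0 0 0 1;0 0 -65 0 0 0 1;0 0 -75 0 0 0 1;0 0 -75 0 0 0 1' 5
python3 -m jog '-0.6 5 0 0 0 0 1;-1.2 10 0 0 0 0 1;-1.8 15 0 0 0 0 1;-2.2 18 0 0 0 0 1;-2.5 21 0 0 0 0 1;-2.8 24 0 0 0 0 1;-3.1 26 0 0 0 0 1;-3.3 28 0 0 0 0 1;-3.5 30 0 0 0 0 1;-3.8 32 0 0 0 0 1' 5
python3 - <<'E'
from h import *
for n in ("top","scene"):
    c=camera(n);cv2.imwrite(f"pics/{n}6.png",c["img"][:,:,::-1])
    W=cloud(c)
    for m in masks_of("tube",n)[:4]: 
        f=fit_tube(W,m["mask"],zc=.0236);print(n,m["conf"],np.round(f[0],4),np.round(f[1:],4))
    if n=="scene":
        cv2.imwrite("pics/crop6.png",cv2.resize(c["img"][150:360,190:430],None,fx=2.8,fy=2.8)[:,:,::-1])
E
```

```text
time_s: 10.33
ee_pos: [0.6501, -0.1648, 0.0119]
eef_rot: [-1.57, 0.0, 0.118]
force: [-0.2, -0.7, 0.6]
grip_width: 0.0004
time_s: 11.17
ee_pos: [0.6464, -0.1327, 0.012]
eef_rot: [-1.57, 0.0, 0.118]
force: [0.1, -0.3, -0.5]
grip_width: 0.0006
top 0.9 [0.6265 0.0305] [1.6919 0.1731 0.0043]
top 0.87 [ 0.5099 -0.3552] [1.7975 0.1701 0.0053]
scene 0.82 [ 0.6338 -0.0008] [1.6921 0.238  0.002 ]
scene 0.73 [ 0.3579 -0.1494] [1.6749 0.1748 0.0052]
```

View pics/crop6.png

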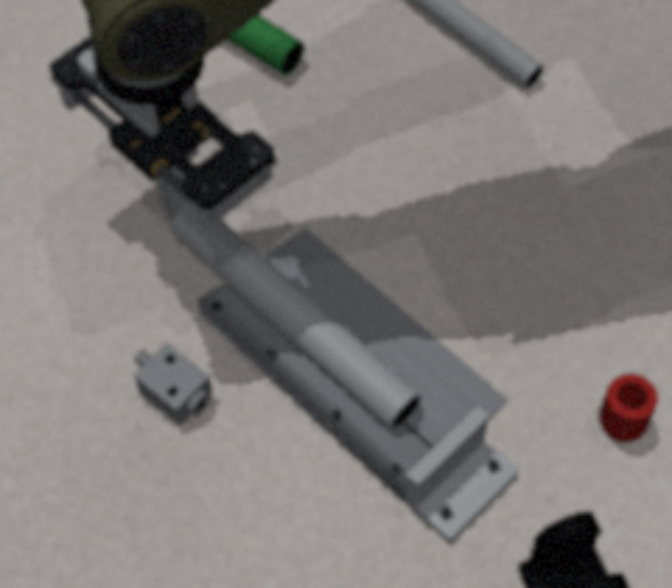

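The tube is in contact and sliding (moved 7 mm), with about 39 mm to go.

```bash
python3 -m jog '-0.4 3 0 0 0 0 1;-0.7 6 0 0 0 0 1;-1.1 9 0 0 0 0 1;-1.4 12 0 0 0 0 1;-1.8 15 0 0 0 0 1;-2.1 18 0 0 0 0 1;-2.5 21 0 0 0 0 1;-2.8 24 0 0 0 0 1;-3.1 26 0 0 0 0 1;-3.3 28 0 0 0 0 1' 5
python3 -m jog '-0.1 1 0 0 0 0 1;-0.2 2 0 0 0 0 1;-0.4 3 0 0 0 0 1;-0.5 4 0 0 0 0 1;-0.6 5 0 0 0 0 1;-0.7 6 0 0 0 0 1;-0.7 6 0 0 0 0 1' 5
python3 - <<'E'
from h import *
for n in ("top","scene"):
    c=camera(n);cv2.imwrite(f"pics/{n}7.png",c["img"][:,:,::-1])
    W=cloud(c)
    for m in masks_of("tube",n)[:4]: 
        f=fit_tube(W,m["mask"],zc=.0236);print(n,m["conf"],np.round(f[0],4),np.round(f[1:],4))
    if n=="scene":
        cv2.imwrite("pics/crop7.png",cv2.resize(c["img"][270:350,290:390],None,fx=7,fy=7,interpolation=cv2.INTER_CUBIC)[:,:,::-1])
E
```

```text
time_s: 12.2
ee_pos: [0.643, -0.1044, 0.0118]
eef_rot: [-1.57, 0.001, 0.118]
force: [-0.6, -0.9, 0.3]
grip_width: 0.0001
time_s: 12.78
ee_pos: [0.6423, -0.0983, 0.0119]
eef_rot: [-1.57, 0.001, 0.118]
force: [0.4, 0.1, -0.6]
grip_width: 0.0002
top 0.85 [ 0.5064 -0.3347] [1.7981 0.2125 0.0105]
top 0.71 [0.6221 0.0674] [1.6911e+00 1.6790e-01 1.5000e-03]
scene 0.74 [ 0.358  -0.1478] [1.6753 0.1728 0.0053]
scene 0.55 [0.6298 0.0326] [1.6933 0.2395 0.0059]
scene 0.52 [ 0.5032 -0.2857] [1.8621 0.3125 0.0313]
```

View pics/crop7.png

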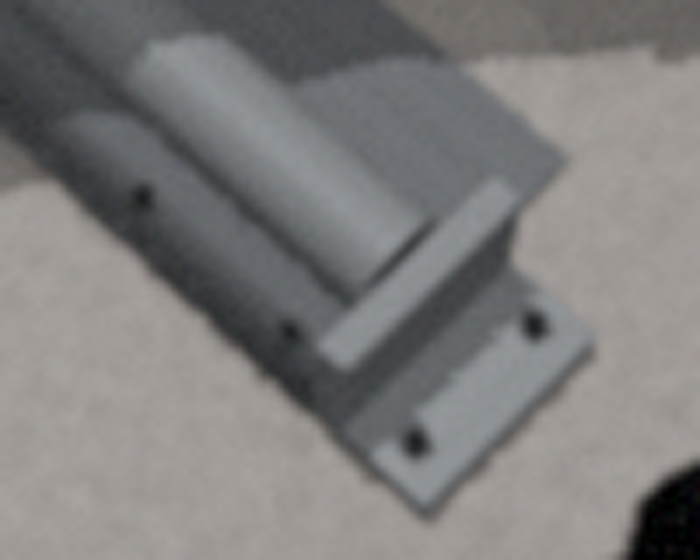

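About 5 mm remain. Creeping in and watching the force.

```bash
python3 -m jog '-0.1 0.7 0 0 0 0 1;-0.2 1.4 0 0 0 0 1;-0.2 2 0 0 0 0 1;-0.3 2.5 0 0 0 0 1;-0.4 3 0 0 0 0 1;-0.4 3 0 0 0 0 1' 5
python3 -m jog '-0.1 0.5 0 0 0 0 1;-0.1 1 0 0 0 0 1;-0.1 1 0 0 0 0 1' 5
python3 -m jog '-0.1 0.5 0 0 0 0 1;-0.1 1 0 0 0 0 1;-0.1 1 0 0 0 0 1' 5
```

```text
time_s: 13.48
ee_pos: [0.6419, -0.0953, 0.0118]
eef_rot: [-1.57, 0.001, 0.118]
force: [0.6, -0.2, 0.2]
grip_width: 0.001
time_s: 13.73
ee_pos: [0.6418, -0.0942, 0.0118]
eef_rot: [-1.57, 0.001, 0.118]
force: [-0.1, -0.4, 0.6]
grip_width: 0.0004
time_s: 13.98
ee_pos: [0.6416, -0.0931, 0.0118]
eef_rot: [-1.57, 0.001, 0.118]
force: [-0.7, -0.6, -0.4]
grip_width: 0.0006
```

```bash
python3 -m jog '-0.1 0.5 0 0 0 0 1;-0.1 0.8 0 0 0 0 1;-0.1 0.8 0 0 0 0 1' 5
python3 -m jog '-0.1 0.5 0 0 0 0 1;-0.1 0.8 0 0 0 0 1;-0.1 0.8 0 0 0 0 1' 5
python3 - <<'E'
from h import *
for n in ("scene",):
    c=camera(n)
    W=cloud(c)
    for m in masks_of("tube",n)[:4]: 
        f=fit_tube(W,m["mask"],zc=.0236);print(n,m["conf"],np.round(f[0],4),np.round(f[1:],4))
    cv2.imwrite("pics/crop8.png",cv2.resize(c["img"][270:350,290:390],None,fx=7,fy=7,interpolation=cv2.INTER_CUBIC)[:,:,::-1])
E
```

```text
time_s: 14.23
ee_pos: [0.6415, -0.0922, 0.0118]
eef_rot: [-1.57, 0.001, 0.118]
force: [0.2, 0.3, 0.1]
grip_width: 0.0005
time_s: 14.48
ee_pos: [0.6415, -0.0918, 0.0119]
eef_rot: [-1.57, 0.001, 0.118]
force: [0.1, -3.9, -0.8]
grip_width: 0.0004
scene 0.76 [ 0.3418 -0.1485] [1.9295 0.17   0.0079]
scene 0.73 [0.6292 0.0369] [1.6906 0.2342 0.0054]
```

View pics/crop8.png

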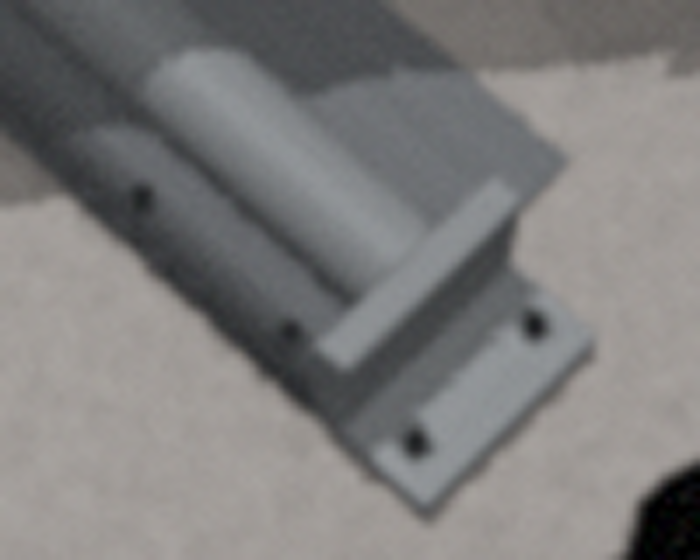

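The force rises to 3.9 N and the motion stalls, so the tube is at the stop. One more half-millimetre to confirm, then slowly back off.

```bash
python3 -m jog '-0.1 0.6 0 0 0 0 1;-0.1 0.6 0 0 0 0 1' 5
python3 -m jog '0 -0.5 0 0 0 0 1;0.2 -2 0 0 0 0 1;0.7 -6 0 0 0 0 1;1.8 -15 0 0 0 0 1;4 -35 0 0 0 0 1;4 -50 20 0 0 0 1;4 -60 55 0 0 0 1;0 -80 90 0 0 0 1;-40 -110 120 0 0 0 1;-40 -110 120 0 0 0 1' 5
python3 -m jog '-40 0 20 0 0 0 1;-80 0 40 0 0 0 1;-120 0 60 0 0 0 1;-160 0 80 0 0 0 1;-180 0 80 0 0 0 1;-180 0 80 0 0 0 1;-180 0 80 0 0 0 1'
python3 - <<'E'
from h import *
for n in ("top","scene"):
    c=camera(n);cv2.imwrite(f"pics/{n}9.png",c["img"][:,:,::-1])
    W=cloud(c)
    for m in masks_of("tube",n)[:4]: 
        f=fit_tube(W,m["mask"],zc=.0236);print(n,m["conf"],np.round(f[0],4),np.round(f[1:],4))
    for t in ("knee_housing","pivot_block","snubber"):
        for m in masks_of(t,n)[:1]:
            P=W[m["mask"]&np.isfinite(W[...,0])];P=P[P[:,2]>.006];print(t,np.round(axis(P)[0],4))
    s=(180,310,190,410) if n=="top" else (200,400,220,440)
    cv2.imwrite(f"pics/c9{n}.png",cv2.resize(c["img"][s[0]:s[1],s[2]:s[3]],None,fx=3,fy=3,interpolation=cv2.INTER_CUBIC)[:,:,::-1])
E
```

```text
time_s: 14.75
ee_pos: [0.6415, -0.0917, 0.0119]
eef_rot: [-1.571, 0.0, 0.118]
force: [0.1, -6.4, -0.6]
grip_width: 0.0002
time_s: 15.58
ee_pos: [0.6007, -0.2049, 0.1358]
eef_rot: [-1.573, -0.004, 0.116]
force: [0.3, 0.2, 0.1]
grip_width: 0.0006
time_s: 16.17
ee_pos: [0.4202, -0.2056, 0.217]
eef_rot: [-1.575, -0.006, 0.115]
force: [0.7, -1.5, 0.6]
grip_width: 0.0001
top 0.86 [ 0.5032 -0.3217] [1.8    0.2392 0.0051]
top 0.8 [0.6253 0.0403] [1.689e+00 2.390e-01 1.600e-03]
top 0.64 [ 0.3154 -0.1304] [1.6673 0.1324 0.0069]
knee_housing [0.6053 0.287 ]
pivot_block [ 0.7318 -0.0124]
snubber [0.4853 0.2148]
scene 0.8 [ 0.5055 -0.3235] [1.7993 0.2399 0.0049]
scene 0.74 [0.6293 0.0361] [1.6938e+00 2.3280e-01 1.6000e-03]
scene 0.56 [ 0.3421 -0.15  ] [1.925  0.1717 0.008 ]
scene 0.56 [0.6384 0.0725] [1.7091 0.2628 0.0143]
knee_housing [0.6164 0.2867]
pivot_block [ 0.7412 -0.0129]
snubber [0.4905 0.215 ]
```

View pics/c9top.png

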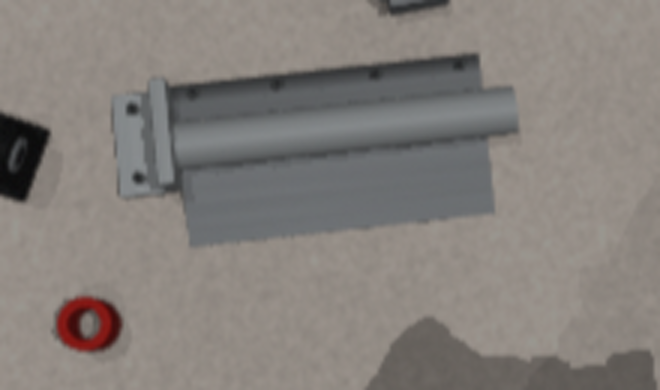

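View pics/c9scene.png

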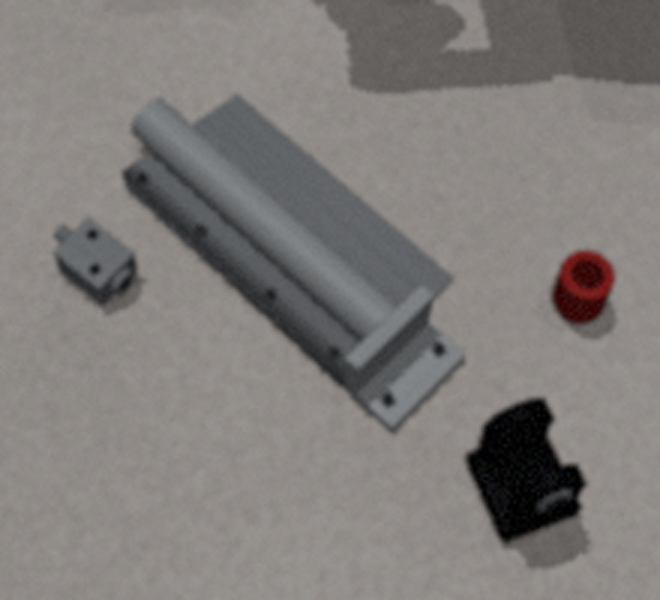

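Both views show the tube in the groove with its end at the stop face and about 20 mm standing out of the open end. The bystanders are where they were. Handing in.

```bash
python3 -c "
from station import *
print(hand_in())"
```

```text
the job is handed in; nothing more can be done
None
```

The tube is in the V-block groove with its end against the stop, and the job was handed in at about 16.5 s, with the robot clear of everything.

- **Choice:** I took the thick grey tube and left the green one and the thin grey one alone.
- **Rolling:** I pushed its middle slowly with the open fingers, along the bench, up the ramp and over the lip. It settled with its top at about 42 mm, where 40.6 mm was expected, and its centre about 1 mm from the groove line.
- **End stop:** I nudged the free end with closed fingers until motion stalled and the force rose to 3.9 N, then 6.4 N. After that I backed off.
- **Last check of the tube:** After I backed off, the top camera put the tube's centre at (0.625, 0.040) and the scene camera at (0.629, 0.036). The expected home is (0.627, 0.039), so the cameras disagree by 4 mm in x and in y. Part of this is calibration; in the scene view the stop also hides the tube's end. No gap shows at the stop in either view.
- **Other parts:** The knee housing, pivot block and snubber measured within about 2 mm of where they stood at the start.

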